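Brace the eared jar in the pot stand and twist its cap off

ROBOT

A 6-joint arm with a two-finger parallel gripper is mounted at the origin on the work surface. World frame = base frame: x ahead of the robot, y to its left, z up, the work surface at z = 0. Lengths are in mm, angles in degrees, forces in N, time in s.
With the tool pointing down it reaches from about 300 to 850 mm from the base axis. Payload 4.2 kg.
Tool frame: the origin (TCP) lies on the centre line of the jaws, within the pads' length; the fingertips stand env.nose_length ahead of it and the grasp point (between the pads) lies 2 mm behind it (env.nose_length is the distance from the TCP to the fingertips, in mm); z points along the fingers, y is the direction in which the jaws open and shut (so a half turn about z gives the same grasp; the last joint's range is limited). The gripper opens to 91 mm and grips with 3 to 60 N. Pads are 32 mm wide; open, the fingers measure 118 mm over their backs; the gripper's body (76 mm by 178 mm) begins 60 mm behind the grasp point.
Start: joints at [-72.995, 18.312, 89.639, -0, 72.044, -1.146], TCP at [179.132, -546.404, 191.076] pointing down, gripper open.
Joint ranges: [-177.97, 177.97], [-48.28, 115.42], [12.27, 149.76], [-77.06, 257.06], [2.81, 150.46], [-146.56, 146.56]. Speed limits (degrees/s): [147.25, 147.25, 180, 180, 180, 180].

INTERFACE

Orientations are given as [roll, pitch, yaw] about the fixed x, y, z axes, in that order (R = Rz(yaw) Ry(pitch) Rx(roll)).
In Python, from workcell import env gives the robot as it stands. The module is installed in compiled form; this text tells all that it offers.
- The arm moves only by the tool jog_arm, never from a script. Its argument "deltas" is a list that holds one entry, the list of rows, each a list of 5 numbers: the shift along the tool's x, y, z in m, then the turn about the tool's z in degrees, then the finger opening in m, from 0 to 0.0912. A call has 1 to 20 rows; each row is the pose to reach, as a shift and turn from the pose commanded when the call began, along the tool's axes at that moment; what a row does not reach only later rows make up. A row lasts 1/12 s, in which the tool goes at most 41.7 mm and 7.16 degrees, less where a joint would pass 70% of its speed; a pose out of reach is approached as far as the arm can. A call with a gripper value outside its range is refused whole. The fingers move at their own pace and stop on an object; "grip_force" is the grip in N (left out, the last holds). Time passes only in rows, so rows that repeat a pose let the fingers close. It gives the time, the measured TCP pose, the force and the opening at its end, in the units of the state.
- env.state(): the state, without advancing time (a new reading comes with each control period).
- env.grab_frame(name): name is "scene" or "side" or "wrist"; returns the picture (420x560x3 uint8, red, green, blue); there is no depth.
- env.camera_params(name): a dict with "fx", "fy", "cx", "cy" (pixels), "xyz" and "orientation" of the camera in the world. Camera axes: x right, y down, z forward; pixel columns grow to the right and rows downward; lengths in mm; the calibration is good to about 2 mm. A picture is of the moment at which its call begins: read the wrist's pose just before it. camera_params takes no time and is no camera call; for the wrist camera it gives the pose at the moment of the call.
- env.job_done(): hands the job in, once; it reports no verdict.
Trained networks look in the newest picture that a camera, given by its name, has taken for a name from the list of things; names that differ only in an ending like _2 or _b are one class to them, and where a whole thing is asked for, a point or a joint stands for the part that bears it (a point fixed in the world has none). Each returns a list of dicts, best first, with "conf" (0 to 1); they miss things now and then, are a little off and sometimes report something else, mostly with a low value. They report only what shows in the picture. A call takes as long as a camera call. They do not tell look-alikes from the thing itself.
- env.look_for(camera, label): "xyz" ([x, y, z] in mm, in world coordinates, good to about 4 mm: the middle of the surface that is visible of it).
The state is a dict: "time_s": time; "qpos": joint angles; "qvel": joint speeds; "effort": joint torques, N m; "ee_pos": TCP position; "ee_rot": TCP orientation; "force": force on the tool from outside, world axes, zero at the start; "torque": the same for the moment, N m; "gripper_width": finger opening in mm.
Only numpy, scipy, OpenCV 4.12 (cv2) and the standard library are available. Lean on these libraries where they do the work, as an engineer would, in place of code of your own. Each camera call takes 0.05 s, during which the arm holds its last target.

TASK

Pick up the short jar with the ear on its side and seat it fully down in the round pocket of the wooden pot stand, turned so that the ear drops into the stand's slot, which keeps the jar from spinning. Then unscrew its tight cap anticlockwise until the threads let go, leaving the jar seated, and finish still holding the cap level and centred about two centimetres above the jar's mouth, without putting it down or letting go. Leave everything else where it is.

Things in the scene. Friction and masses are not known exactly. Their poses are not given: they have to be found in the camera images.
- jar_center (a point): Jar to open: loose round terracotta jar, about 0.45 kg, body 66 mm across up to 52 mm height, shoulder above it, 100 mm tall with its cap, by which it can be lifted. This point is on its axis 50 mm above the foot; x points to the ear, z up. Left unbraced, the jar spins along with the cap.
- jar_ear (a point): The ear: a vertical rounded terracotta rib 12 mm wide on the jar's side, sticking out 11 mm (to 44 mm from the jar's axis), from 4 to 52 mm above the foot. This point is inside the rib, 38 mm from the axis and 28 mm above the foot; axes as jar_center.
- jar_mouth (a point): Centre of the jar's 40 mm wide neck rim, 92 mm above the foot (hidden under the closed cap); axes as jar_center. A sprung rubber gasket on the rim presses the closed cap up with about 18 N and stands up to 9 mm above the rim once the cap is off.
- cap_center (a point): The jar's ribbed aluminium screw cap, 58 mm across, 24 mm tall, 50 g; this point is its centre, z up, 38 mm above jar_center when closed. Tight (0.15 to 0.3 N m). Anticlockwise from above it may rise 3 mm (or be turned at one height), is free after 60 degrees and hits a stop at 100: turn 70 to 95, then lift straight. Clear of neck and gasket when this point is 63 mm above jar_center.
- stand_seat (a point): The wooden pot stand, fixed on a dark round grip pad 160 mm across: carved disc about 142 mm across, top 32 mm above the counter, with a central round pocket 72 mm across, 22 mm deep, and one slot 17 mm wide, equally deep, from the pocket out through the edge. This point is the centre of the pocket's floor, where the seated jar's foot goes; x points out along the slot, z up.
- cup_a: Bystander: glass cup, 64 mm across, 85 mm tall, standing between jar and stand; origin at the centre of its foot.
- cup_b: Bystander: glass cup like the other, farther back; origin at the centre of its foot.
- tall_jar: Bystander: taller closed terracotta jar without an ear, 72 mm across, 150 mm tall; origin at the centre of its foot.
- pan: Bystander: aluminium pan 180 mm across, 55 mm tall, with a folding wire handle along its own -y out to 250 mm; origin under the centre of its bowl.
- saucer: Bystander: white saucer 120 mm across; origin under its centre.
- spoon: Bystander: wooden spoon lying on the counter; origin under its middle.
- tin: Bystander: blue metal tin 120 x 170 x 75 mm with a hinged lid, fixed; origin under its centre.
Not all that is in view belongs to the job. What is shaped like the part that bears jar_center but blue or purple is not meant.

How it is judged:
By the outcome, as a careful person would: the job done as asked, in the order asked, and still so for the second after the job is handed in, while the arm keeps its last pose, push and grip.
It also fails if it takes over 54 s, if anything falls off the work surface, if the arm or the gripper's body presses on something with over 40 N, if the wrist force passes 120 N, or if a joint passes its speed limit or range.

## Working session

There is one attempt and no reset: what is moved stays moved. The work goes in short steps, Python scripts to look and compute and a tool call to move; the robot and the scene stay as the last step left them, time stands still between calls to the robot, and variables do not carry over. Pictures are saved under pics/ and viewed, and the job is handed in when it is done.

Besides the shell and the picture viewer there is one more tool, called after "Emit:" by a JSON object that holds its "fn" and its "kwargs". jog_arm: Moves the arm, as the interface text tells. Its arguments: {"type":"object","properties":{"deltas":{"type":"array"},"grip_force":{"type":"number"}},"required":["deltas"]}

```bash
mkdir -p pics
python3 - <<'E'
from workcell import env
import cv2
print(env.state()); print(env.nose_length)
for n in ("scene","side","wrist"):
    im=env.grab_frame(n); cv2.imwrite(f"pics/{n}0.png",im[:,:,::-1]); print(n,env.camera_params(n))
for c in ("scene","side"):
    for l in ("jar_center","jar_ear","cap_center","stand_seat","cup_a","tall_jar"):
        print(c,l,[(([round(float(v)) for v in d["xyz"]]),round(float(d["conf"]),2)) for d in env.look_for(c,l)])
print(env.state()["time_s"])
E
```

```text
{'time_s': 0.0, 'qpos': array([-7.29954682e+01,  1.83504389e+01,  8.97085308e+01, -7.01244779e-04,
        7.20415984e+01, -1.14634398e+00]), 'qvel': array([ 0.14029465, -0.05393061, -0.02013415,  0.02237527, -0.04096115,
        0.07226876]), 'effort': array([-1.46768882e-03, -4.12459409e+01, -2.31969345e+01,  7.26045202e-02,
        4.55185643e-02, -1.63895184e-04]), 'ee_pos': array([ 178.95504655, -545.86099517,  190.21795746]), 'ee_rot': array([-1.79899439e+02, -1.34541318e-03,  1.81510914e+01]), 'force': array([ 1.42918966, -1.13915341,  0.23577084]), 'torque': array([ 0.05503163,  0.08500126, -0.03419041]), 'gripper_width': 91.00652740189497}
17.0
scene {'fx': 391.67470506546806, 'fy': 391.67470506546806, 'cx': 286.5190593359578, 'cy': 210.60957505562274, 'xyz': array([1211.86396918,   36.64476749, 1077.25412485]), 'orientation': array([-147.85715443,   -0.21778775,   92.18300561])}
side {'fx': 431.4686995572291, 'fy': 431.4686995572291, 'cx': 276.08175448107676, 'cy': 215.73024934133423, 'xyz': array([-135.63958892,  684.91128833,  984.73024807]), 'orientation': array([-132.92
[... 486 characters left out ...]
.57)]
scene cap_center [([581, -186, 100], 0.69), ([475, -468, 8], 0.26)]
scene stand_seat [([554, 171, 30], 0.87)]
scene cup_a [([747, -44, 48], 0.77), ([502, 2, 56], 0.65), ([558, 169, 33], 0.22)]
scene tall_jar [([796, 95, 126], 0.93)]
side jar_center [([433, -96, 59], 0.75), ([551, -167, 43], 0.67), ([439, -218, 58], 0.65), ([638, -81, 54], 0.61), ([635, 391, 74], 0.38)]
side jar_ear [([429, -98, 57], 0.93), ([438, -217, 57], 0.82), ([638, -78, 53], 0.75)]
side cap_center [([560, -179, 104], 0.53)]
side stand_seat [([537, 179, 35], 0.72)]
side cup_a [([494, 5, 59], 0.68), ([746, -37, 55], 0.68), ([710, -399, 30], 0.59)]
side tall_jar [([742, 111, 96], 0.85), ([549, -168, 43], 0.47)]
0.75
```

View pics/scene0.png

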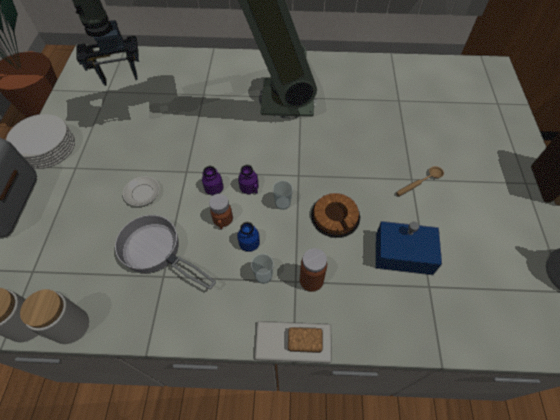

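View pics/side0.png

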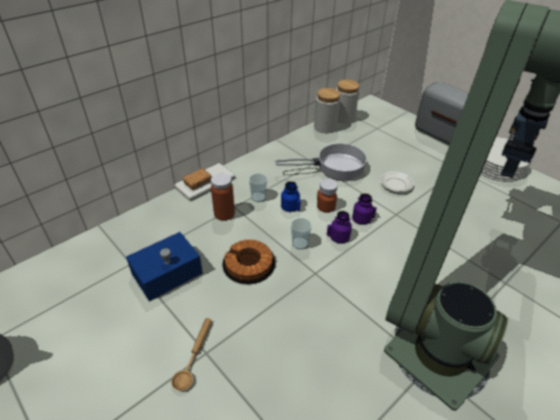

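```bash
cat > h.py <<'E'
import numpy as np
from scipy.spatial.transform import Rotation as R
def cam(p):
    return np.array([[p["fx"],0,p["cx"]],[0,p["fy"],p["cy"]],[0,0,1]]),R.from_euler('xyz',p["orientation"],degrees=True).as_matrix(),np.array(p["xyz"])
def proj(p,X):
    K,r,t=cam(p); c=(np.atleast_2d(X)-t)@r; q=c@K.T; return q[:,:2]/q[:,2:]
def ray(p,uv,z):
    K,r,t=cam(p); d=r@np.linalg.solve(K,[uv[0],uv[1],1]); return t+d*(z-t[2])/d[2]
E
python3 - <<'E'
import cv2
for n,(x0,y0) in dict(scene=(130,150),side=(130,90)).items():
    im=cv2.imread(f"pics/{n}0.png")[y0:y0+150,x0:x0+200]
    cv2.imwrite(f"pics/{n}0c.png",cv2.resize(im,(800,600),interpolation=cv2.INTER_CUBIC))
E
```

```text
(no output)
```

View pics/wrist0.png

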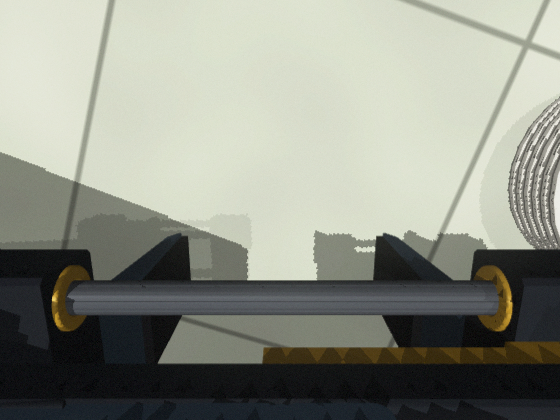

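View crops.

View pics/scene0c.png

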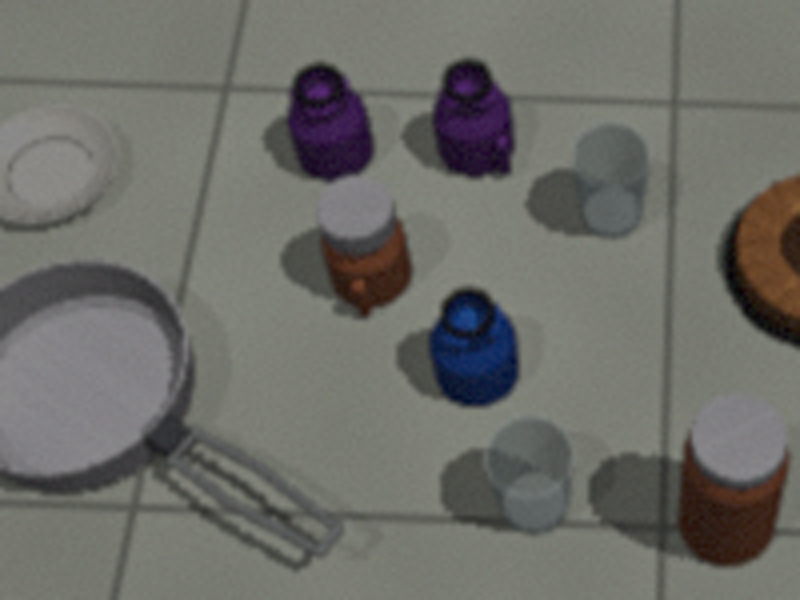

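View pics/side0c.png

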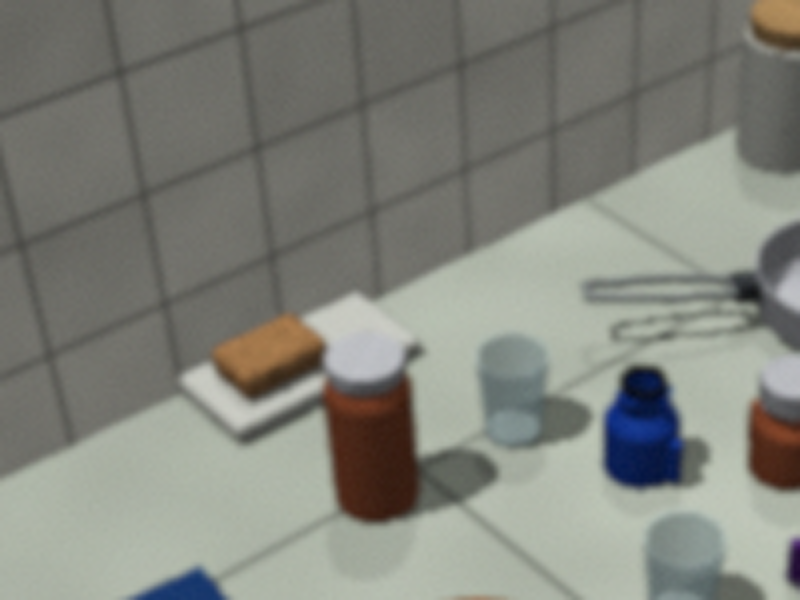

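Candidates in the scene picture: the terracotta jar with cap and ear (221,210), the tall jar without ear (313,270), purple pots (213,180) and (248,180), and a blue pot (249,236). I choose (221,210); the close crop shows the short terracotta body, the grey cap, and the ear at the bottom, pointing roughly towards +x. Next I'll aim the wrist camera at it.

Run:
```python
from workcell import env
from h import *
s=env.state(); K,r,t=cam(env.camera_params("wrist"))
T=R.from_euler('xyz',s["ee_rot"],degrees=True).as_matrix()
ct=T.T@(t-s["ee_pos"]); print("cam in tool",ct, "axis in tool",T.T@r[:,2])
Rt=T.T@r; print(R.from_matrix(Rt).as_euler('xyz',degrees=True))
def want(target,yaw,zt,pix=(280,150)):
    Tn=R.from_euler('xyz',[180,0,yaw],degrees=True).as_matrix()
    rn=Tn@Rt; d=rn@np.linalg.solve(K,[*pix,1]); cz=zt+(Tn@ct)[2]
    c=np.array(target)+d*((cz-target[2])/d[2]); return c-Tn@ct
cur=s["ee_pos"]; T0=R.from_euler('xyz',[180,0,18.15],degrees=True).as_matrix()
for nm,tg in (("jar",[570,-180,60]),("stand",[545,175,20])):
  for yaw in (18,40,60,80):
    p=want(tg,yaw,260); print(nm,yaw,p.round(),"tool delta",(T0.T@(p-cur)).round())
sc,sd=env.camera_params("scene"),env.camera_params("side")
print(ray(sc,(130+358/4,150+205/4),100),ray(sd,(130+795/4,90+375/4),100))
```

```text
cam in tool [  67.70474864    0.78654855 -193.59565368] axis in tool [-2.44927442e-01  1.90527094e-04  9.69541392e-01]
[-1.41775498e+01  3.52908063e-03  8.99693999e+01]
jar 18 [ 531. -194.  260.] tool delta [ 445. -226.  -69.]
jar 40 [ 539. -207.  260.] tool delta [ 448. -210.  -69.]
jar 60 [ 550. -216.  260.] tool delta [ 456. -198.  -69.]
jar 80 [ 564. -221.  260.] tool delta [ 467. -190.  -69.]
stand 18 [509. 162. 260.] tool delta [ 534. -571.  -69.]
stand 40 [516. 150. 260.] tool delta [ 537. -556.  -69.]
stand 60 [527. 141. 260.] tool delta [ 545. -545.  -69.]
stand 80 [539. 137. 260.] tool delta [ 555. -537.  -69.]
[ 573.20428426 -184.47251779  100.        ] [ 571.086649   -187.35412958  100.        ]
```

Emit:
{"fn": "jog_arm", "kwargs": {"deltas": [[[0.03, -0.01, -0.02, -6, 0.091], [0.07, -0.03, -0.05, -12, 0.091], [0.11, -0.05, -0.069, -18, 0.091], [0.15, -0.065, -0.069, -24, 0.091], [0.19, -0.085, -0.069, -30, 0.091], [0.23, -0.1, -0.069, -32, 0.091], [0.27, -0.12, -0.069, -32, 0.091], [0.31, -0.14, -0.069, -32, 0.091], [0.35, -0.155, -0.069, -32, 0.091], [0.39, -0.175, -0.069, -32, 0.091], [0.42, -0.19, -0.069, -32, 0.091], [0.45, -0.2, -0.069, -32, 0.091], [0.453, -0.204, -0.069, -32, 0.091], [0.453, -0.204, -0.069, -32, 0.091], [0.453, -0.204, -0.069, -32, 0.091]]]}}

```text
time_s: 2.0
ee_pos: [546.3, -210.8, 259.7]
ee_rot: [-180.0, 0.1, 50.3]
force: [-0.4, -0.8, 1.1]
gripper_width: 91.1
```

Run:
```python
from workcell import env
from h import *
import cv2
s=env.state(); p=env.camera_params("wrist"); im=env.grab_frame("wrist"); print(s["time_s"],s["ee_pos"],s["ee_rot"],p["xyz"])
np.savez("w1.npz",**{k:np.array(v) for k,v in p.items()})
cv2.imwrite("pics/w1.png",im[:,:,::-1])
for l in ("jar_center","jar_ear","cap_center"):
    print(l,[(([round(float(v)) for v in d["xyz"]]),round(float(d["conf"]),2)) for d in env.look_for("wrist",l)])
```

```text
2.0 [ 546.25879621 -210.79770596  259.67581165] [-1.79966923e+02  5.80726562e-02  5.02791270e+01] [ 589.70115601 -158.95741296  453.20742385]
jar_center [([647, -96, 72], 0.96), ([456, -118, 66], 0.93), ([461, -226, 64], 0.89), ([599, -171, 58], 0.7)]
jar_ear [([598, -171, 52], 0.95), ([458, -114, 63], 0.85), ([462, -225, 66], 0.79), ([648, -102, 76], 0.75)]
cap_center [([573, -184, 97], 0.9)]
```

View pics/w1.png

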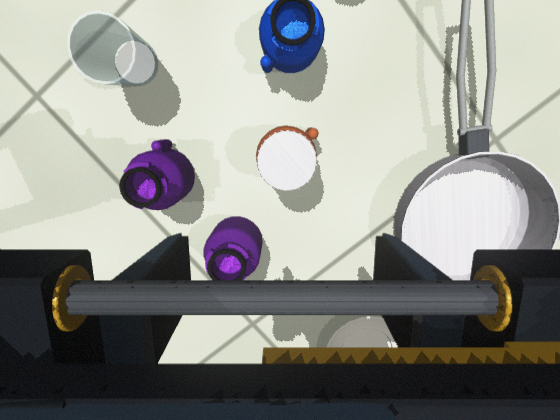

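Run:
```python
from h import *
import cv2
p=dict(np.load("w1.npz")); im=cv2.imread("pics/w1.png")
c=im[100:220,220:360]; cv2.imwrite("pics/w1c.png",cv2.resize(c,(700,600),interpolation=cv2.INTER_CUBIC))
hsv=cv2.cvtColor(c,cv2.COLOR_BGR2HSV)
print(hsv[58,67],hsv[34,92],hsv[34,40])
m=((hsv[...,0]<20)&(hsv[...,1]>110)&(hsv[...,2]>60)).astype(np.uint8)
ys,xs=np.nonzero(m); print(len(xs),xs.min()+220,xs.max()+220,ys.min()+100,ys.max()+100)
for uv in ((287,158),):print("cap top",ray(p,uv,100).round(1))
for uv in ((312,134),(318,134),(315,131)):print("ear",ray(p,uv,52).round(1))
# cap: gray white fairly neutral
g=((hsv[...,1]<12)&(hsv[...,2]>200)).astype(np.uint8)
n,l,st,ce=cv2.connectedComponentsWithStats(g); k=l[58,67]; print(st[k],ce[k]+[220,100],"->",ray(p,ce[k]+[220,100],100).round(1))
```

```text
[150   1 238] [  9 166 206] [ 39  16 228]
315 257 317 126 154
cap top [ 573.2 -186.6  100. ]
ear [ 607.6 -187.8   52. ]
ear [ 612.5 -191.8   52. ]
ear [ 612.  -187.4   52. ]
[   0   30   97   60 3104] [280.04542526 161.83762887] -> [ 565.7 -185.1  100. ]
```

View pics/w1c.png

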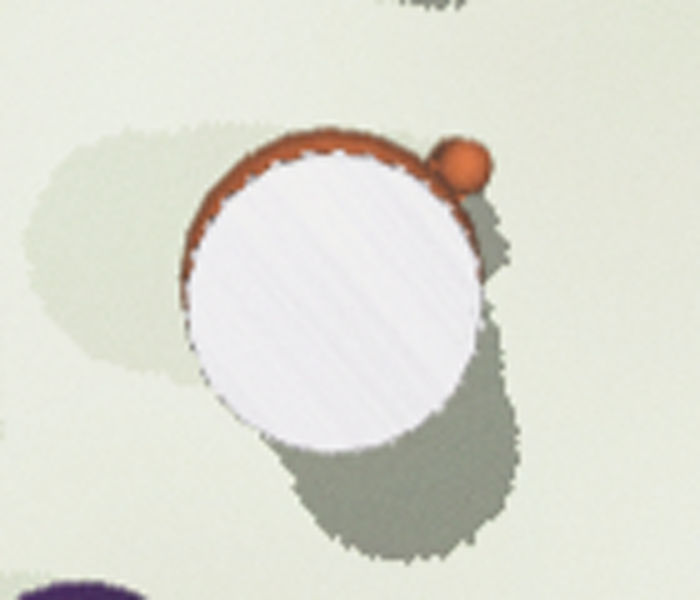

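Run:
```python
from h import *
p=dict(np.load("w1.npz"))
c=ray(p,(286.8,160.1),100); print(c)
for uv in ((313.2,133),(313.0,133.3)):
  for z in (50,52):
    e=ray(p,uv,z); d=(e-c)[:2]; print(z,e.round(1),np.hypot(*d),np.degrees(np.arctan2(d[1],d[0])))
# body circle check: body top at z52: left 181/5, right 483/5, top 128
for uv in ((220+181/5,100+280/5),(220+335/5,100+128/5)): print(ray(p,uv,52).round(1), np.hypot(*(ray(p,uv,52)-c)[:2]))
```

```text
[ 571.76266159 -187.97610268  100.        ]
50 [ 609.3 -187.9   50. ] 37.54670118267184 0.11492342056594285
52 [ 609.2 -187.8   52. ] 37.45000450616702 0.3348670564861666
50 [ 608.9 -188.    50. ] 37.18671797213521 -0.051295008056989
52 [ 608.9 -187.9   52. ] 37.09139313111539 0.17117422777595978
[ 546.6 -167.4   52. ] 32.48528499011793
[ 592.6 -164.    52. ] 31.74685765431444
```

Cap centre is at about (571.6,-188.3), and the ear sits 37.5 mm out, pointing at about 0.3° yaw, so this is the right jar. Going over it and down.

Emit:
{"fn": "jog_arm", "kwargs": {"deltas": [[[0.015, 0.003, 0.01, 0, 0.091], [0.03, 0.005, 0.03, 0, 0.091], [0.0335, 0.005, 0.055, 0, 0.091], [0.0335, 0.005, 0.08, 0, 0.091], [0.0335, 0.005, 0.105, 0, 0.091], [0.0335, 0.005, 0.125, 0, 0.091], [0.0335, 0.005, 0.14, 0, 0.091], [0.0335, 0.005, 0.155, 0, 0.091], [0.0335, 0.005, 0.165, 0, 0.091], [0.0335, 0.005, 0.169, 0, 0.091], [0.0335, 0.005, 0.169, 0, 0.091], [0.0335, 0.005, 0.169, 0, 0.091]]], "grip_force": 40}}

```text
time_s: 3.2
ee_pos: [571.7, -189.2, 91.5]
ee_rot: [179.9, -0.0, 50.1]
force: [0.6, 1.3, -0.0]
gripper_width: 91.1
```

Run:
```python
from workcell import env
from h import *
import cv2
s=env.state(); p=env.camera_params("wrist"); im=env.grab_frame("wrist"); print(s["time_s"],s["ee_pos"],s["ee_rot"],s["force"])
np.savez("w2.npz",**{k:np.array(v) for k,v in p.items()})
cv2.imwrite("pics/w2.png",im[:,:,::-1])
```

```text
3.2 [ 571.74813688 -189.19981133   91.50440492] [ 1.79946278e+02 -1.86938404e-02  5.01274547e+01] [ 0.61171014  1.25791186 -0.00668294]
```

View pics/w2.png

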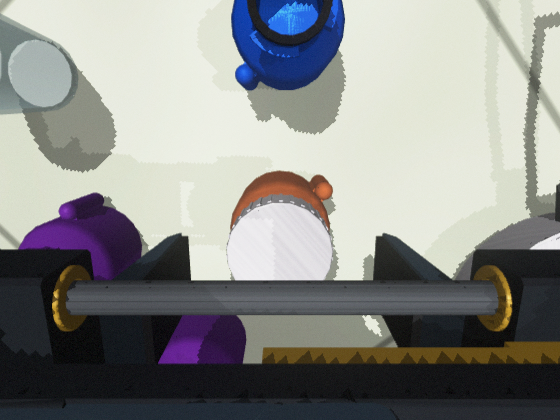

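The cap, at (279,250), lies centred between the jaws at (185,..) and (378,..). Closing.

Emit:
{"fn": "jog_arm", "kwargs": {"deltas": [[[0, 0, 0.002, 0, 0.075], [0, 0, 0.002, 0, 0.065], [0, 0, 0.002, 0, 0.06], [0, 0, 0.002, 0, 0.055], [0, 0, 0.002, 0, 0.05], [0, 0, 0.002, 0, 0.05], [0, 0, 0.002, 0, 0.05], [0, 0, 0.002, 0, 0.05]]], "grip_force": 40}}

```text
time_s: 3.92
ee_pos: [571.4, -188.9, 89.1]
ee_rot: [180.0, 0.0, 50.1]
force: [0.3, -0.8, -0.2]
gripper_width: 49.9
```

Run:
```python
from workcell import env
from h import *
import cv2
s=env.state(); p=env.camera_params("wrist"); im=env.grab_frame("wrist"); print(s["time_s"],s["ee_pos"],s["ee_rot"],s["force"],s["gripper_width"])
cv2.imwrite("pics/w3.png",im[:,:,::-1])
cv2.imwrite("pics/s3.png",cv2.resize(env.grab_frame("scene")[140:260,150:310,::-1],(800,600)))
```

```text
3.9167 [ 571.36632304 -188.94049533   89.0609916 ] [1.79994623e+02 9.45695296e-04 5.01492630e+01] [ 0.30254101 -0.84247445 -0.20606586] 49.881133741154116
```

View pics/w3.png

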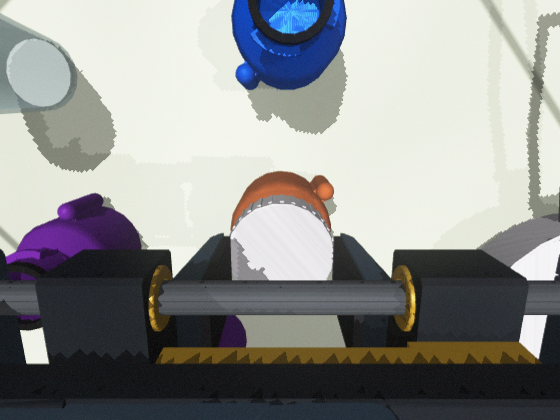

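View pics/s3.png

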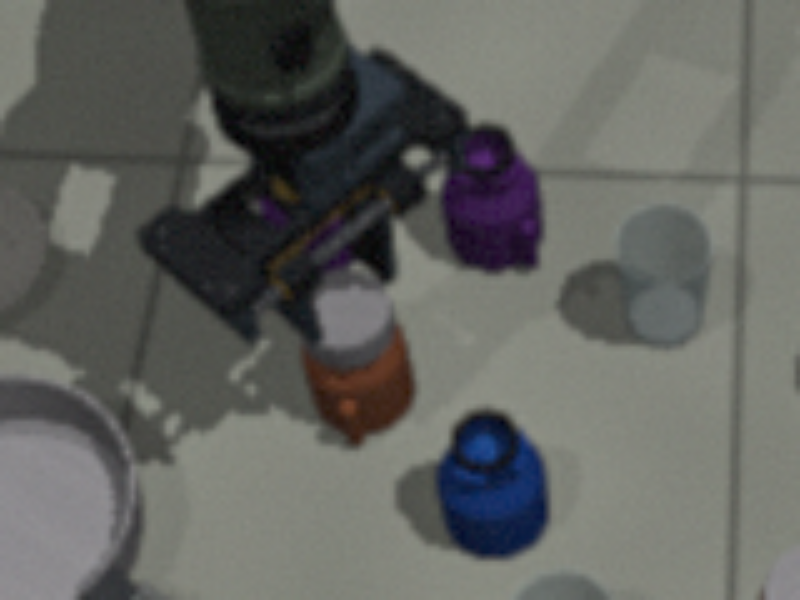

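Run:
```python
from workcell import env
from h import *
p=dict(np.load("w2.npz"))
print(proj(p,[571.7,-189.2,100]), "cap top at R29 extents",proj(p,[[571.7+29*np.cos(a),-189.2+29*np.sin(a),100] for a in np.radians([50,140,320])]))
for z in (52,100): print(z,ray(p,(279.5,200),z),ray(p,(228,247),z),ray(p,(332,247),z))
print(ray(p,(281,171),52),ray(p,(322,187),52))
```

```text
[[281.22390283 254.36764563]] cap top at R29 extents [[281.36592306 201.13154519]
 [226.89052448 254.24073236]
 [335.53302794 254.49450224]]
52 [ 583.51638918 -173.28940735   52.        ] [ 536.51205195 -175.79817266   52.        ] [ 589.90582202 -220.37459347   52.        ]
100 [ 589.98472232 -165.91422828  100.        ] [ 552.6585337  -167.90644118  100.        ] [ 595.05857699 -203.30461908  100.        ]
[ 596.2957063  -159.50124305   52.        ] [ 609.91810557 -184.24436012   52.        ]
```

Run:
```python
import cv2
for n in("w2","w3"):
    im=cv2.imread(f"pics/{n}.png")[160:310,170:390]
    cv2.imwrite(f"pics/{n}c.png",cv2.resize(im,(800,545),interpolation=cv2.INTER_CUBIC))
```

```text
(no output)
```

View pics/w3c.png

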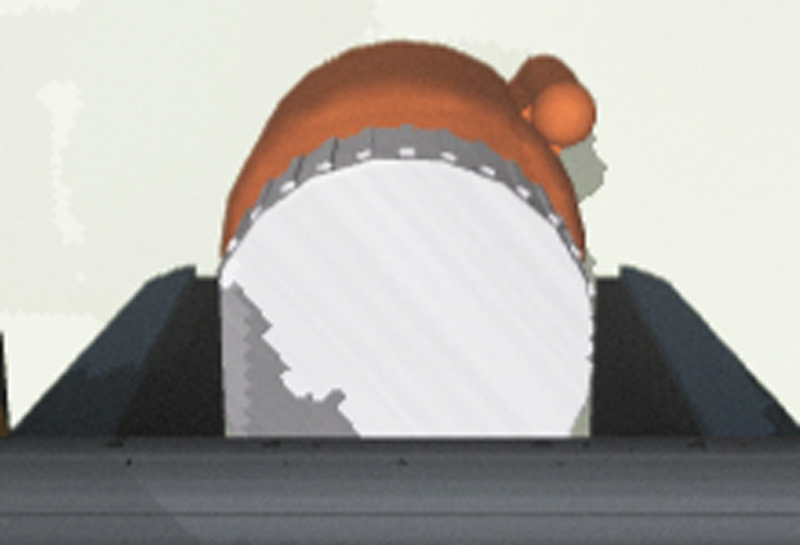

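View pics/w2c.png

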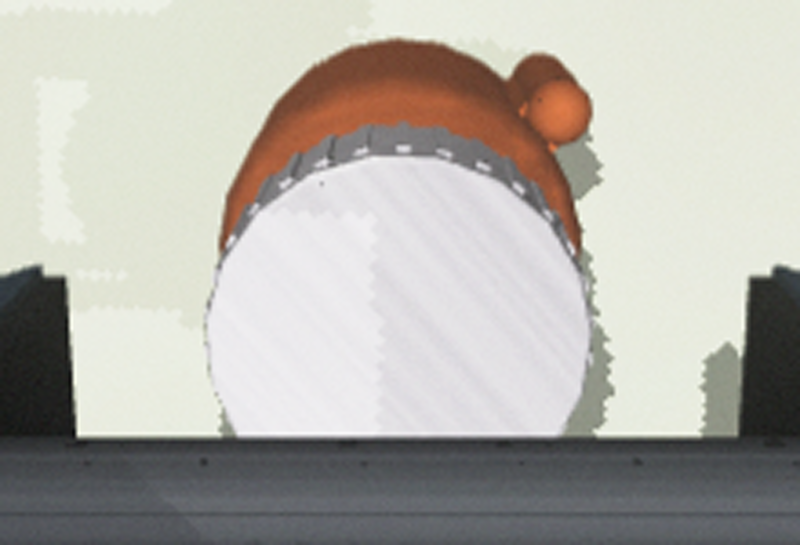

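Run:
```python
from workcell import env
from h import *
s=env.state();p=env.camera_params("scene");w=env.camera_params("wrist")
T=R.from_euler('xyz',s["ee_rot"],degrees=True).as_matrix()
for y in (25,30,-25,-30):
  for x in (16,):
    for z in (-25,0,17):
      X=s["ee_pos"]+T@[x,y,z]; q=proj(p,X)[0]; print(y,z,"crop",(q-[150,140])*5,"wrist",proj(w,X)[0].round())
```

```text
25 -25 crop [324.09177203 331.8332924 ] wrist [333. 235.]
25 0 crop [330.43958024 354.5633784 ] wrist [327. 221.]
25 17 crop [334.62599967 369.554013  ] wrist [324. 214.]
30 -25 crop [317.72995637 337.17516568] wrist [344. 235.]
30 0 crop [324.20433496 359.84688237] wrist [336. 221.]
30 17 crop [328.47400457 374.79823844] wrist [332. 214.]
-25 -25 crop [386.51581906 279.41722653] wrist [229. 235.]
-25 0 crop [391.64257889 302.70234138] wrist [235. 221.]
-25 17 crop [395.0254489  318.06692238] wrist [239. 214.]
-30 -25 crop [392.64125373 274.27383704] wrist [219. 235.]
-30 0 crop [397.6502411  297.61168244] wrist [226. 221.]
-30 17 crop [400.95556635 313.01183498] wrist [230. 214.]
```

Both the wrist and scene views put the visible fingertips about 25 mm *above* the reported TCP, at z≈114. The jaws also closed to 50 mm without being stopped, so they shut above the cap. I'll reopen and go lower, carefully, with a check on the way.

Emit:
{"fn": "jog_arm", "kwargs": {"deltas": [[[0, 0, 0, 0, 0.07], [0, 0, 0, 0, 0.085], [0, 0, 0, 0, 0.091], [0, 0, 0, 0, 0.091], [0, 0, 0, 0, 0.091], [0, 0, 0.005, 0, 0.091], [0, 0, 0.01, 0, 0.091], [0, 0, 0.015, 0, 0.091], [0, 0, 0.02, 0, 0.091], [0, 0, 0.02, 0, 0.091]]]}}

```text
time_s: 4.85
ee_pos: [570.4, -188.6, 67.5]
ee_rot: [-179.8, 0.1, 50.2]
force: [0.6, 0.4, -0.8]
gripper_width: 91.3
```

```bash
cat > look.py <<'E'
import sys
from workcell import env
from h import *
import cv2
def go(n,sx=150,sy=140):
    s=env.state(); p=env.camera_params("wrist"); im=env.grab_frame("wrist"); print(s["time_s"],s["ee_pos"].round(1),s["ee_rot"].round(2),s["force"].round(1),s["gripper_width"])
    np.savez(n+".npz",**{k:np.array(v) for k,v in p.items()})
    cv2.imwrite(f"pics/{n}.png",im[:,:,::-1])
    q=env.grab_frame("scene"); cv2.imwrite(f"pics/{n}_s.png",cv2.resize(q[sy:sy+120,sx:sx+160,::-1],(800,600),interpolation=cv2.INTER_CUBIC))
if __name__=="__main__": go(sys.argv[1],*map(int,sys.argv[2:]))
E
python3 look.py w4
```

```text
4.85 [ 570.4 -188.6   67.5] [-1.7985e+02  6.0000e-02  5.0150e+01] [ 0.6  0.4 -0.8] 91.30243859920611
```

View pics/w4.png

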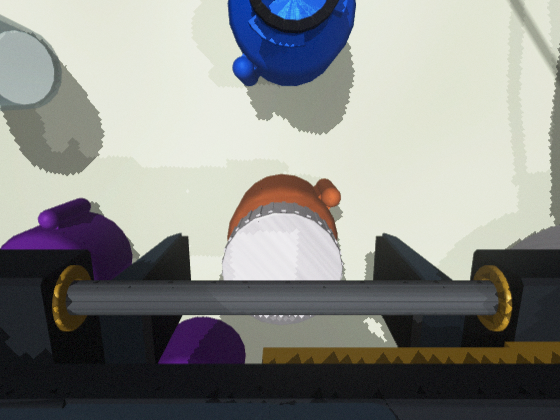

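View pics/w4_s.png

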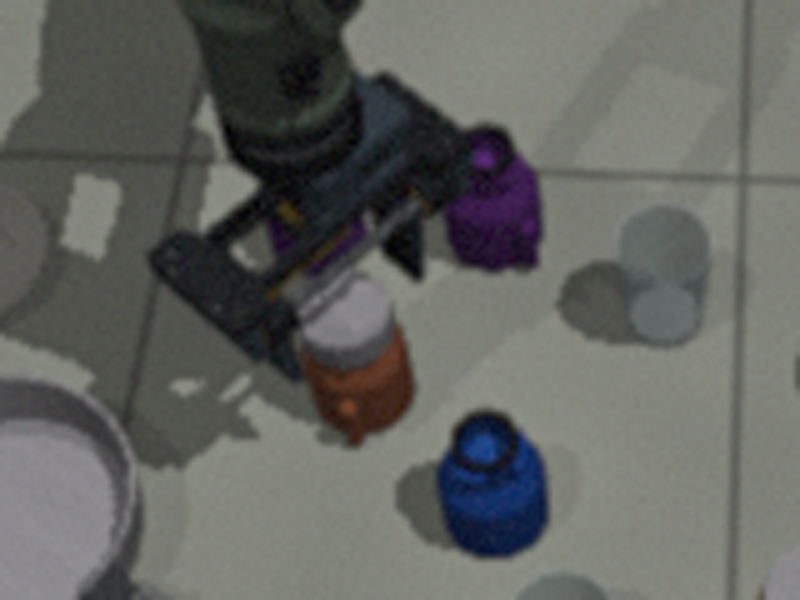

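Emit:
{"fn": "jog_arm", "kwargs": {"deltas": [[[0, 0, 0.003, 0, 0.091], [0, 0, 0.006, 0, 0.091], [0, 0, 0.009, 0, 0.091], [0, 0, 0.011, 0, 0.091], [0, 0, 0.011, 0, 0.091], [0, 0, 0.011, 0, 0.075], [0, 0, 0.011, 0, 0.06], [0, 0, 0.011, 0, 0.05], [0, 0, 0.011, 0, 0.05], [0, 0, 0.011, 0, 0.05], [0, 0, 0.011, 0, 0.05], [0, 0, 0.011, 0, 0.05]]], "grip_force": 40}}

```text
time_s: 5.95
ee_pos: [571.0, -188.6, 58.1]
ee_rot: [-180.0, 0.0, 50.2]
force: [-1.0, 0.2, 0.9]
gripper_width: 55.6
```

```bash
python3 look.py w5
```

```text
5.95 [ 571.  -188.6   58.1] [-1.7996e+02  1.0000e-02  5.0150e+01] [-1.   0.2  0.9] 55.64251886816975
```

View pics/w5.png

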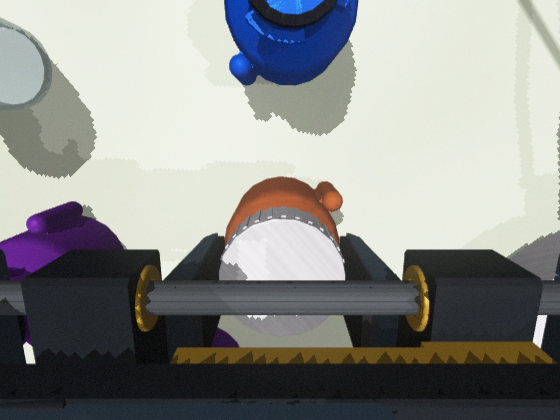

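View pics/w5_s.png

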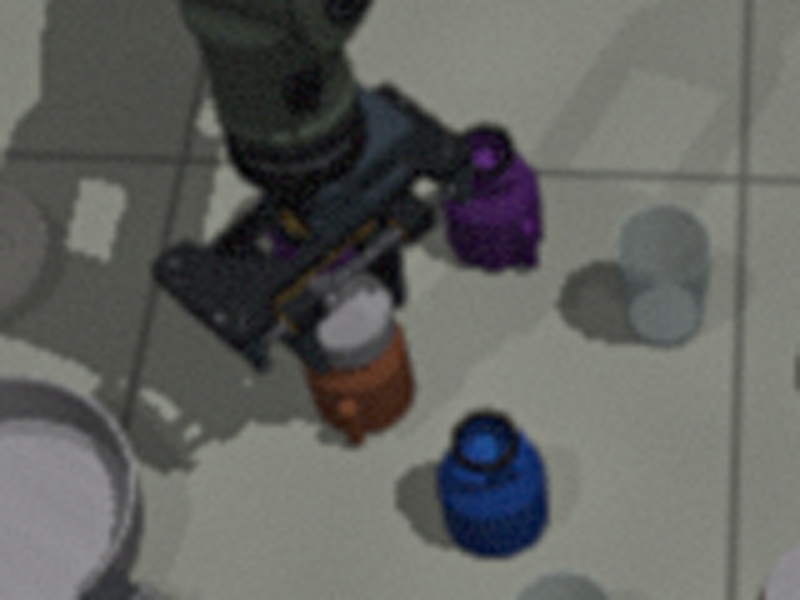

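Emit:
{"fn": "jog_arm", "kwargs": {"deltas": [[[0, 0, 0, 0, 0.045], [0, 0, 0, 0, 0.045], [0, 0, 0, 0, 0.045], [0, 0, 0, 0, 0.045]]], "grip_force": 45}}

```text
time_s: 6.38
ee_pos: [571.2, -188.8, 58.1]
ee_rot: [-180.0, 0.0, 50.1]
force: [-2.8, 1.7, 2.6]
gripper_width: 55.6
```

Emit:
{"fn": "jog_arm", "kwargs": {"deltas": [[[0, 0, -0.003, 0, 0.045], [0, 0, -0.008, 0, 0.045], [0, 0, -0.015, 0, 0.045], [0, 0, -0.025, 0, 0.045], [0, 0, -0.035, 0, 0.045], [0, 0, -0.04, 0, 0.045], [0, 0, -0.04, 0, 0.045]]], "grip_force": 45}}

```text
time_s: 6.97
ee_pos: [572.7, -189.4, 100.2]
ee_rot: [179.8, -0.1, 50.1]
force: [0.7, -0.3, -4.7]
gripper_width: 55.6
```

```bash
python3 look.py w6
```

```text
6.9667 [ 572.7 -189.4  100.2] [ 1.7976e+02 -8.0000e-02  5.0150e+01] [ 0.7 -0.3 -4.7] 55.593096135696136
```

View pics/w6.png

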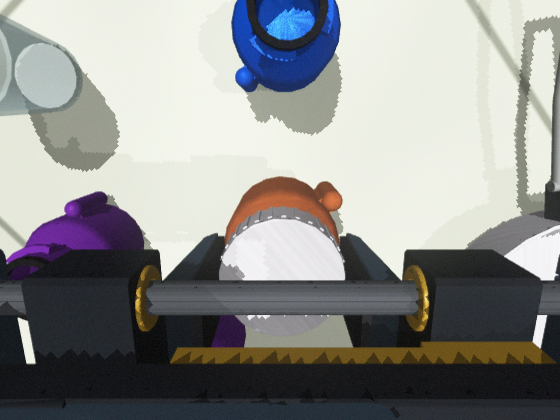

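View pics/w6_s.png

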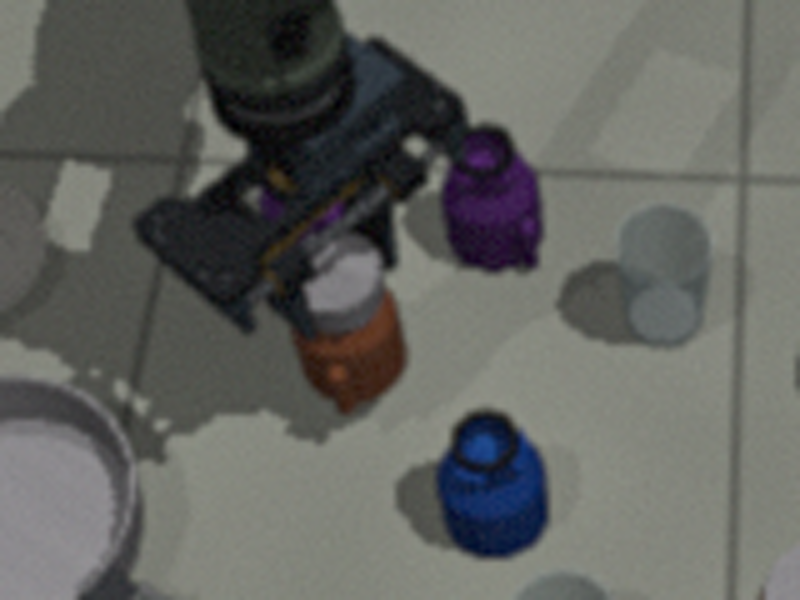

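Emit:
{"fn": "jog_arm", "kwargs": {"deltas": [[[0, 0, -0.02, 0, 0.045], [0, 0, -0.045, 0, 0.045], [0.005, -0.007, -0.07, 0, 0.045], [0.015, -0.02, -0.095, 0, 0.045], [0.027, -0.038, -0.12, 0, 0.045], [0.04, -0.056, -0.135, 0, 0.045], [0.055, -0.077, -0.14, 0, 0.045], [0.07, -0.098, -0.14, 0, 0.045], [0.085, -0.119, -0.14, 0, 0.045], [0.1, -0.14, -0.14, 0, 0.045], [0.115, -0.161, -0.14, 0, 0.045], [0.13, -0.182, -0.14, 0, 0.045], [0.145, -0.203, -0.14, 0, 0.045], [0.158, -0.222, -0.14, 0, 0.045], [0.168, -0.236, -0.14, 0, 0.045], [0.176, -0.247, -0.14, 0, 0.045], [0.181, -0.254, -0.14, 0, 0.045], [0.181, -0.254, -0.14, 0, 0.045], [0.181, -0.254, -0.14, 0, 0.045]]]}}

```text
time_s: 8.65
ee_pos: [492.2, 112.5, 237.7]
ee_rot: [180.0, 0.1, 50.2]
force: [1.3, -1.0, -5.8]
gripper_width: 55.5
```

```bash
python3 look.py w7 250 150
```

```text
8.65 [492.2 112.5 237.7] [1.7998e+02 6.0000e-02 5.0200e+01] [ 1.3 -1.  -5.8] 55.46573211910895
```

View pics/w7.png

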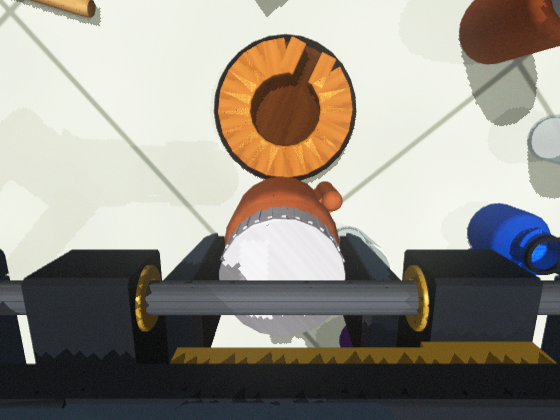

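View pics/w7_s.png

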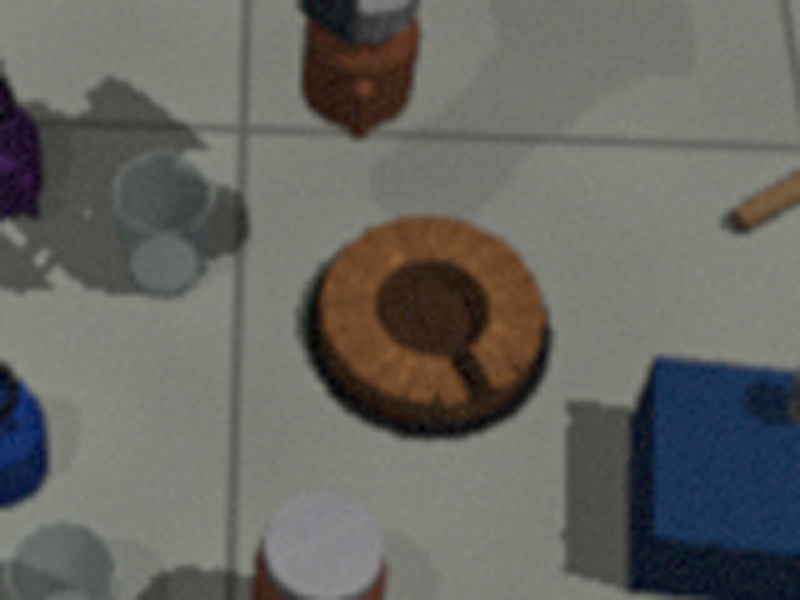

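Run:
```python
import cv2
im=cv2.imread("pics/w7.png")[25:185,200:370]
cv2.imwrite("pics/w7c.png",cv2.resize(im,None,fx=3.7,fy=3.7,interpolation=cv2.INTER_CUBIC))
```

```text
(no output)
```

View pics/w7c.png

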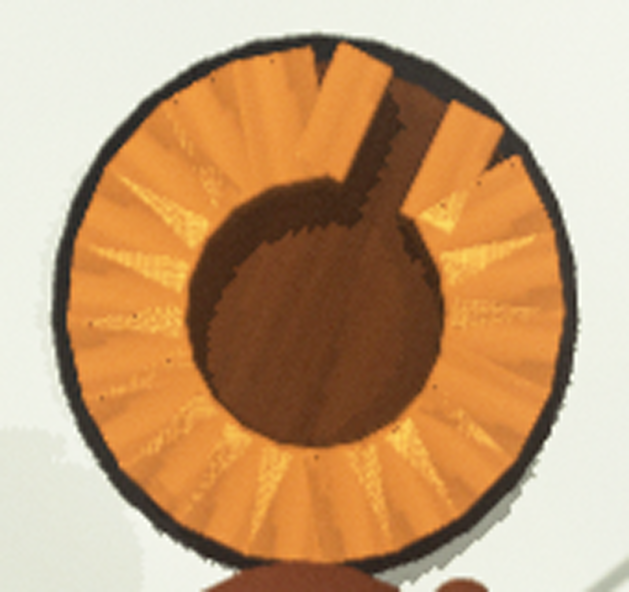

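Run:
```python
from h import *
p=dict(np.load("w7.npz"))
f=lambda u,v,z=32: ray(p,(200+(u+.5)/3.7-.5,25+(v+.5)/3.7-.5),z)[:2]
pts=[f(187,312),f(444,312),f(315,177),f(315,448),f(225,222),f(410,402),f(225,405)]
from scipy.optimize import least_squares
r=least_squares(lambda q:[np.hypot(*(a-q[:2]))-q[2] for a in pts],[545,175,36]); print(r.x,r.fun.round(1))
out=[f(67,312),f(562,312),f(312,562),f(140,128),f(140,490),f(500,480)]
r2=least_squares(lambda q:[np.hypot(*(a-q[:2]))-q[2] for a in out],[545,175,71]); print(r2.x,r2.fun.round(1))
for a,b in (((345,182),(392,70)),((400,210),(453,100))):
    A,B=f(*a),f(*b); d=B-A; print(A,B,np.degrees(np.arctan2(d[1],d[0])))
i=(f(345,182)+f(400,210))/2;o=(f(392,70)+f(453,100))/2
for c in (r.x[:2],r2.x[:2]): 
    for m in (i,o): d=m-c; print(np.degrees(np.arctan2(d[1],d[0])))
# held jar: ear tip & cap
s=proj(p,[[492.2,112.5,280]]);print(s)
```

```text
[547.24889312 172.57532413  36.21636994] [ 0.3 -0.1  0.5  0.5 -0.6 -0.3 -0.3]
[546.51976374 172.13526773  69.72449215] [ 0.4 -0.1 -0.7 -0.3  0.2  0.5]
[575.95728238 194.78979653] [603.79426241 208.67404529] 26.508641480787656
[583.05850719 179.39525519] [611.83623046 192.19340595] 23.975873799609545
24.228706831896382
24.700774136484117
24.39017278052542
24.78148619380157
[[281.26389261 280.44781215]]
```

Run:
```python
import cv2
im=cv2.imread("pics/w7.png")[165:345,200:370]
cv2.imwrite("pics/w7d.png",cv2.resize(im,None,fx=3.3,fy=3.3,interpolation=cv2.INTER_CUBIC))
```

```text
(no output)
```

View pics/w7d.png

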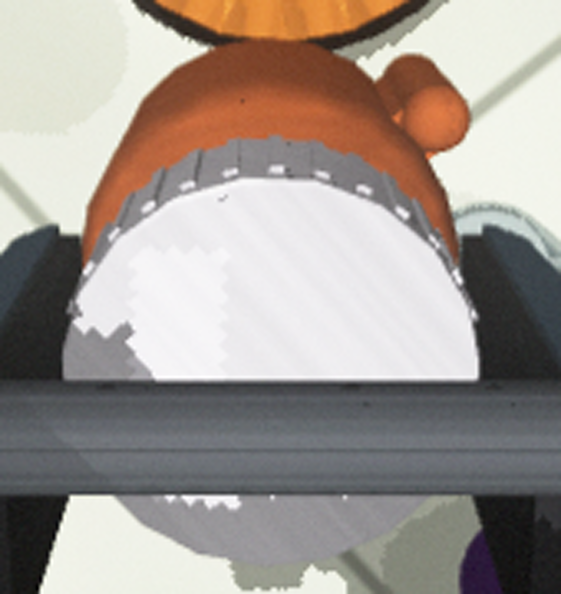

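Run:
```python
from h import *
p=dict(np.load("w7.npz")); tcp=np.array([492.2,112.5]); yaw=50.2
f=lambda u,v,z: ray(p,(200+(u+.5)/3.3-.5,165+(v+.5)/3.3-.5),z)[:2]
for h in (40,42,44):
    zt=237.7+h
    a,b=f(272,178,zt),f(272,563,zt); l,r=f(64,370,zt),f(480,370,zt); c=(a+b)/2
    e=f(438,118,zt-48); d=e-c
    dt=c-tcp; t=np.radians(yaw)
    print(h,"dia",np.hypot(*(a-b)),np.hypot(*(l-r)),"c",c,"off tool x",dt@[np.cos(t),np.sin(t)],"y",dt@[np.sin(t),-np.cos(t)],"ear",np.hypot(*d),np.degrees(np.arctan2(d[1],d[0])))
```

```text
40 dia 56.644817702854944 56.7490744344293 c [492.15522696 111.87624391] off tool x -0.5078811880024828 y 0.36487393311057825 ear 38.65608303245244 3.2990212289339276
42 dia 55.90695956912058 56.009858247469445 c [492.72032726 112.56037493] off tool x 0.3794515899006735 y 0.3611122807829956 ear 38.12904557373861 3.066221026018261
44 dia 55.169101435386175 55.270642060509495 c [493.28542756 113.24450595] off tool x 1.2667843678038662 y 0.3573506284554566 ear 37.60265522761668 2.8268989535155673
```

Run:
```python
from h import *
import cv2
p=dict(np.load("w7.npz")); c=np.array([492.5,112.5]); zf=237.7+42-100
a=np.linspace(0,2*np.pi,120)
outs=[]
for ey in (0.3,3.0):
    im=cv2.imread("pics/w7.png")[165:345,200:370]; im=cv2.resize(im,None,fx=3.3,fy=3.3,interpolation=cv2.INTER_CUBIC)
    def circ(cx,cy,r,z,col):
        q=proj(p,np.c_[cx+r*np.cos(a),cy+r*np.sin(a),0*a+z]); q=(q-[200,165]+.5)*3.3-.5
        cv2.polylines(im,[q.round().astype(int)],True,col,1)
    circ(*c,29,zf+100,(0,255,0)); circ(*c,29,zf+76,(0,255,0)); circ(*c,33,zf+52,(255,0,0)); circ(*c,33,zf,(255,0,0))
    ex,ey_=c+38*np.array([np.cos(np.radians(ey)),np.sin(np.radians(ey))])
    circ(ex,ey_,6,zf+52,(255,255,0)); circ(ex,ey_,6,zf+4,(255,255,0)); circ(ex,ey_,6,zf+46,(255,0,255))
    outs.append(im[:330,:]) 
cv2.imwrite("pics/ov7.png",cv2.resize(np.vstack(outs)[:, :],None,fx=.9,fy=.9))
```

```text
(no output)
```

View pics/ov7.png

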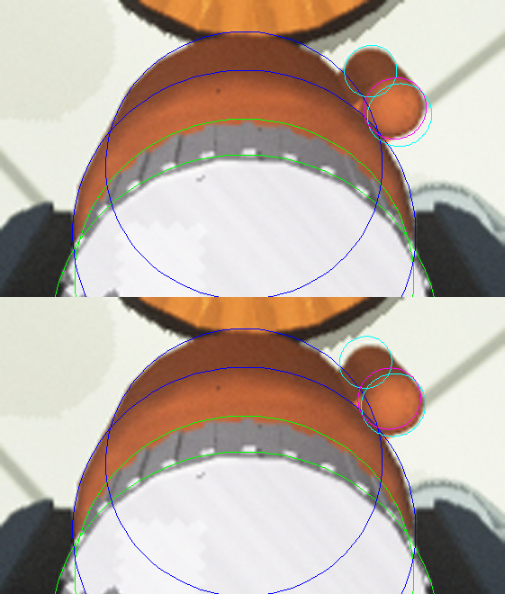

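Emit:
{"fn": "jog_arm", "kwargs": {"deltas": [[[0.01, 0, 0, -3, 0.045], [0.025, 0.001, 0, -6, 0.045], [0.042, 0.002, 0, -10, 0.045], [0.058, 0.003, 0, -14, 0.045], [0.07, 0.0035, 0.01, -18, 0.045], [0.079, 0.0035, 0.025, -21, 0.045], [0.081, 0.0035, 0.045, -23.6, 0.045], [0.081, 0.0035, 0.065, -23.6, 0.045], [0.081, 0.0035, 0.085, -23.6, 0.045], [0.081, 0.0035, 0.105, -23.6, 0.045], [0.081, 0.0035, 0.12, -23.6, 0.045], [0.081, 0.0035, 0.13, -23.6, 0.045], [0.081, 0.0035, 0.132, -23.6, 0.045], [0.081, 0.0035, 0.132, -23.6, 0.045], [0.081, 0.0035, 0.132, -23.6, 0.045]]]}}

```text
time_s: 10.0
ee_pos: [547.9, 172.6, 106.9]
ee_rot: [179.9, -0.1, 73.7]
force: [0.2, -0.0, -5.0]
gripper_width: 55.4
```

```bash
python3 look.py w8 250 150
python3 - <<'E'
from workcell import env
import cv2
q=env.grab_frame("side"); cv2.imwrite("pics/d8.png",cv2.resize(q[170:290,170:330,::-1],(800,600),interpolation=cv2.INTER_CUBIC))
E
```

```text
10.0 [547.9 172.6 106.9] [ 1.799e+02 -5.000e-02  7.372e+01] [ 0.2 -0.  -5. ] 55.43693863711
```

View pics/w8.png

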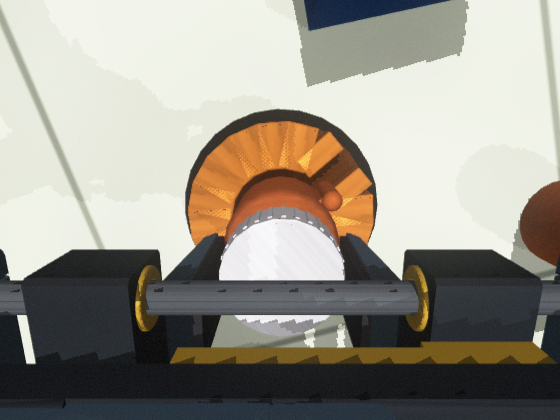

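View pics/w8_s.png

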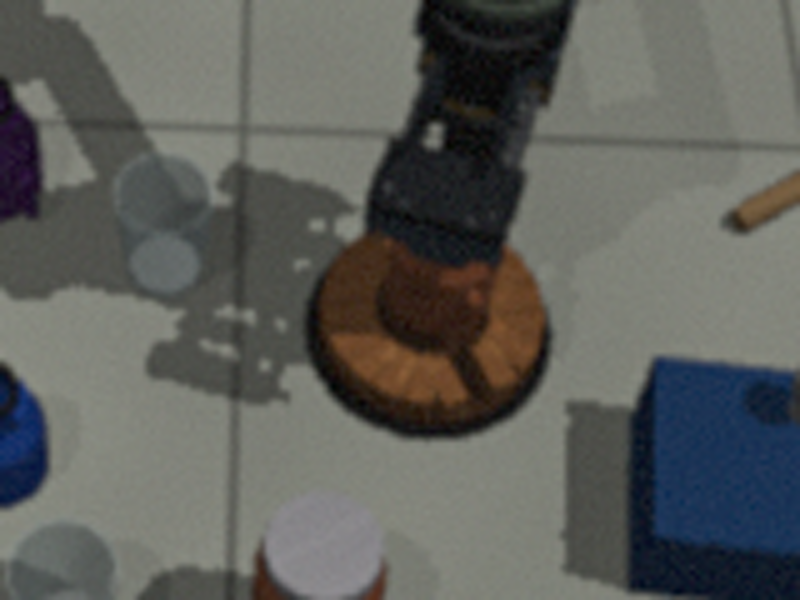

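View pics/d8.png

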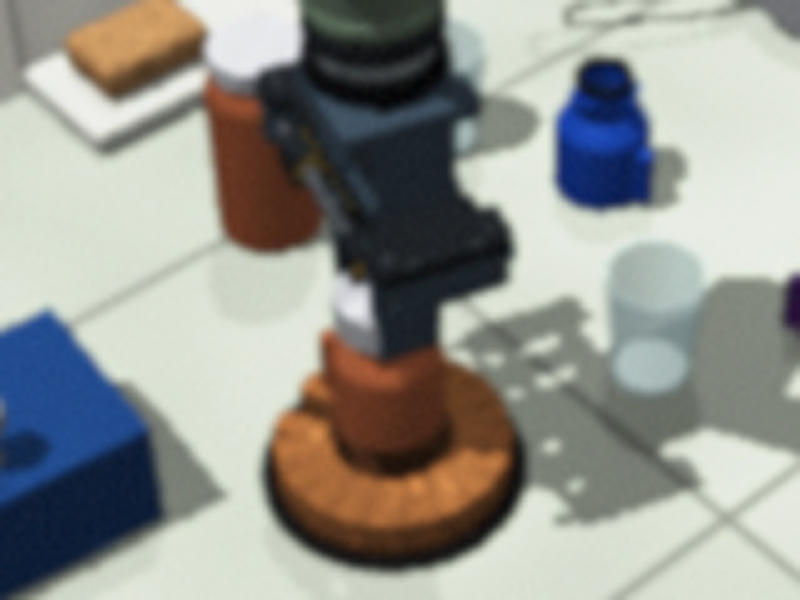

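Run:
```python
from h import *
import cv2
p=dict(np.load("w8.npz")); tcp=np.array([547.9,172.6])
im=cv2.imread("pics/w8.png")[100:260,180:385]; k=3.9; im=cv2.resize(im,None,fx=k,fy=k,interpolation=cv2.INTER_CUBIC)
a=np.linspace(0,2*np.pi,120)
def pl(X,col):
    q=(proj(p,X)-[180,100]+.5)*k-.5; cv2.polylines(im,[q.round().astype(int)],False,col,1)
def circ(c,r,z,col): pl(np.c_[c[0]+r*np.cos(a),c[1]+r*np.sin(a),0*a+z],col)
S=np.array([547,172.4]); t=np.radians(24.7); u=np.array([np.cos(t),np.sin(t)]); n=np.array([-u[1],u[0]])
circ(S,80,1,(0,255,0));circ(S,36,32,(0,255,0))
for s in (-8.5,8.5): pl(np.array([[*(S+u*34+n*s),32],[*(S+u*70+n*s),32]]),(0,255,0))
zf=106.9+42-100
circ(tcp,33,zf+52,(255,0,0)); 
e=tcp+38*u; circ(e,6,zf+46,(255,255,0)); circ(e,6,zf+10,(255,255,0))
cv2.imwrite("pics/ov8.png",im)
```

```text
(no output)
```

View pics/ov8.png

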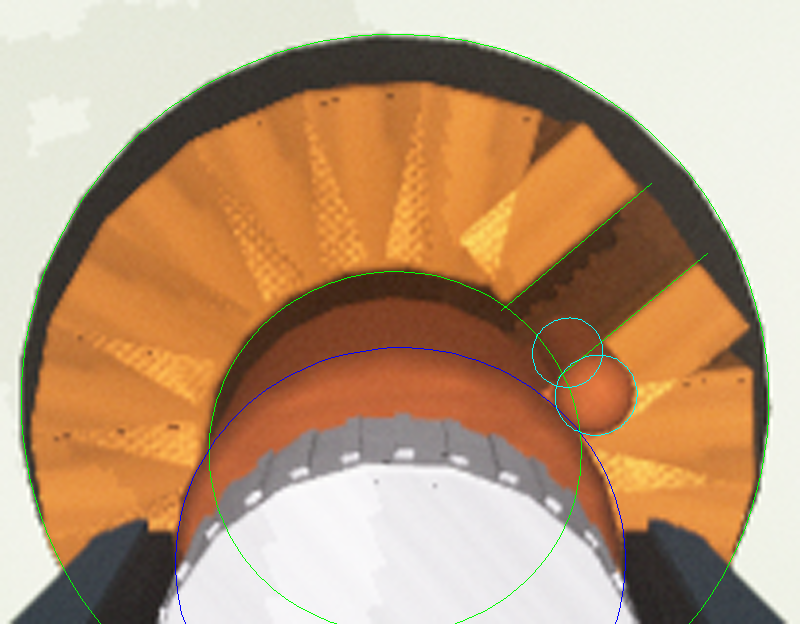

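Overlay of stand and held jar fits; ear lines up with the slot. Lowering.

Emit:
{"fn": "jog_arm", "kwargs": {"deltas": [[[0, -0.0005, 0.005, 0, 0.045], [0, -0.0005, 0.011, 0, 0.045], [0, -0.0005, 0.016, 0, 0.045], [0, -0.0005, 0.02, 0, 0.045], [0, -0.0005, 0.024, 0, 0.045], [0, -0.0005, 0.027, 0, 0.045], [0, -0.0005, 0.03, 0, 0.045], [0, -0.0005, 0.033, 0, 0.045], [0, -0.0005, 0.035, 0, 0.045]]]}}

```text
time_s: 10.9
ee_pos: [546.4, 172.8, 70.6]
ee_rot: [-180.0, 0.0, 73.7]
force: [0.6, 0.1, -5.1]
gripper_width: 55.7
```

Emit:
{"fn": "jog_arm", "kwargs": {"deltas": [[[0, 0, 0.001, 0, 0.045], [0, 0, 0.0015, 0, 0.045], [0, 0, 0.002, 0, 0.045], [0, 0, 0.0025, 0, 0.045], [0, 0, 0.0025, 0, 0.045]]]}}

```text
time_s: 11.32
ee_pos: [546.5, 172.9, 68.6]
ee_rot: [180.0, -0.0, 73.8]
force: [0.2, -0.5, -6.2]
gripper_width: 55.4
```

Emit:
{"fn": "jog_arm", "kwargs": {"deltas": [[[0, 0, 0.0005, 0, 0.045], [0, 0, 0.001, 0, 0.045], [0, 0, 0.0015, 0, 0.045], [0, 0, 0.002, 0, 0.045], [0, 0, 0.002, 0, 0.045]]]}}

```text
time_s: 11.73
ee_pos: [546.7, 173.1, 68.0]
ee_rot: [179.9, -0.0, 73.7]
force: [-3.0, -0.7, 4.7]
gripper_width: 55.9
```

Emit:
{"fn": "jog_arm", "kwargs": {"deltas": [[[0, 0, 0, -2, 0.045], [0, 0, 0, -5, 0.045], [0, 0, 0, -8, 0.045], [0, 0, 0, -11, 0.045], [0, 0, 0, -15, 0.045], [0, 0, 0, -15, 0.045]]], "grip_force": 58}}

```text
time_s: 12.23
ee_pos: [548.0, 172.2, 68.3]
ee_rot: [179.8, 0.0, 88.9]
force: [-1.1, -2.9, 5.6]
gripper_width: 55.6
```

```bash
python3 look.py w9 250 150
python3 - <<'E'
from workcell import env
print(env.state()["torque"])
E
```

```text
12.2333 [548.  172.2  68.3] [1.7977e+02 4.0000e-02 8.8900e+01] [-1.1 -2.9  5.6] 55.55667145119678
[-0.48783877  0.10127555  0.04105942]
```

View pics/w9.png

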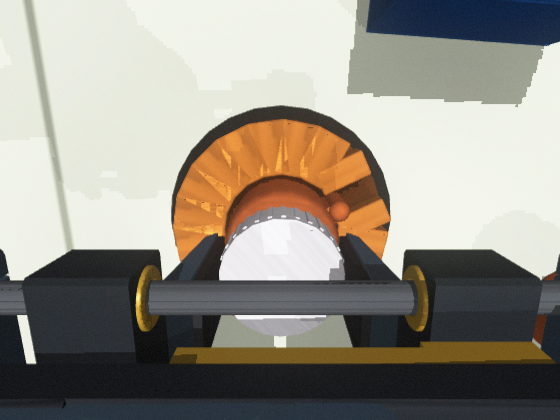

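The ear, at (340,211), stayed in the slot while the gripper turned 15°. Continuing to 85°.

Emit:
{"fn": "jog_arm", "kwargs": {"deltas": [[[0, 0, 0, -4, 0.045], [0, 0, 0, -8, 0.045], [0, 0, 0, -13, 0.045], [0, 0, 0, -18, 0.045], [0, 0, 0, -23, 0.045], [0, 0, 0, -28, 0.045], [0, 0, 0, -33, 0.045], [0, 0, 0, -38, 0.045], [0, 0, 0, -43, 0.045], [0, 0, 0, -48, 0.045], [0, 0, 0, -53, 0.045], [0, 0, 0, -58, 0.045], [0, 0, 0, -62, 0.045], [0, 0, 0, -66, 0.045], [0, 0, 0, -69, 0.045], [0, 0, 0, -70, 0.045], [0, 0, 0, -70, 0.045]]]}}

```text
time_s: 13.75
ee_pos: [549.8, 173.2, 69.5]
ee_rot: [179.8, 0.4, 158.8]
force: [0.6, -1.9, 8.4]
gripper_width: 55.4
```

```bash
python3 look.py w10 250 150
python3 - <<'E'
from workcell import env
import cv2
print(env.state()["torque"])
q=env.grab_frame("side"); cv2.imwrite("pics/d10.png",cv2.resize(q[170:290,170:330,::-1],(800,600),interpolation=cv2.INTER_CUBIC))
E
```

```text
13.75 [549.8 173.2  69.5] [179.76   0.41 158.79] [ 0.6 -1.9  8.4] 55.363816806920575
[-0.20057233 -0.19203384 -0.02900352]
```

View pics/w10.png

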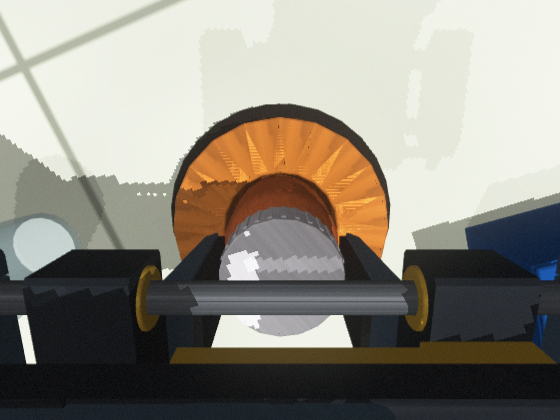

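View pics/d10.png

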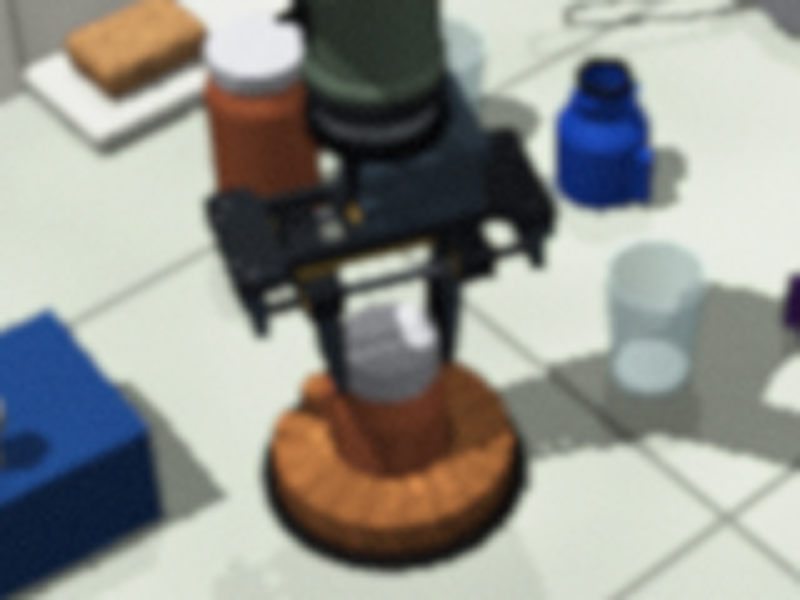

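View pics/w10_s.png

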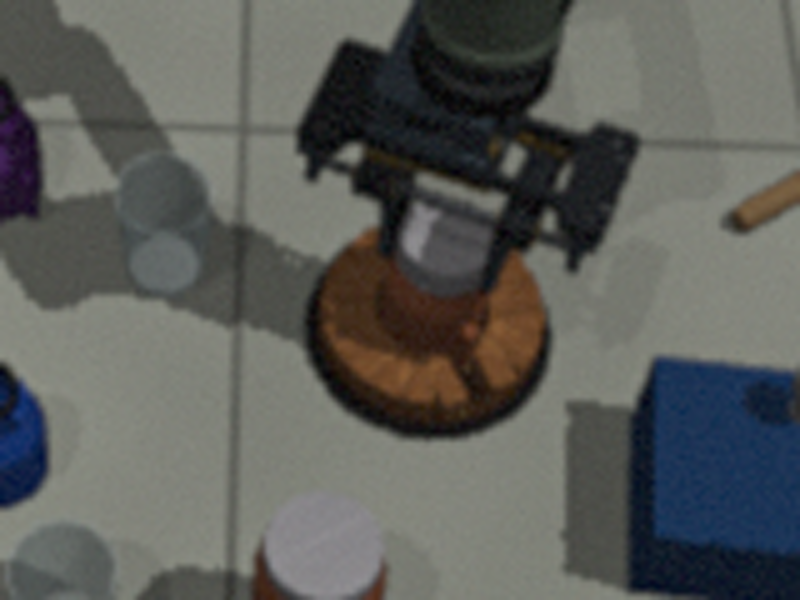

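Emit:
{"fn": "jog_arm", "kwargs": {"deltas": [[[0, 0, -0.002, 0, 0.045], [0, 0, -0.004, 0, 0.045], [0, 0, -0.006, 0, 0.045], [0, 0, -0.008, 0, 0.045], [0, 0, -0.01, 0, 0.045], [0, 0, -0.012, 0, 0.045], [0, 0, -0.012, 0, 0.045]]]}}

```text
time_s: 14.48
ee_pos: [546.6, 172.9, 78.7]
ee_rot: [180.0, 0.0, 158.8]
force: [0.8, 0.2, -0.2]
gripper_width: 55.5
```

```bash
python3 look.py w11 250 150
python3 - <<'E'
from workcell import env
import cv2
q=env.grab_frame("side"); cv2.imwrite("pics/d11.png",cv2.resize(q[170:290,170:330,::-1],(800,600),interpolation=cv2.INTER_CUBIC))
E
```

```text
14.4833 [546.6 172.9  78.7] [1.8000e+02 3.0000e-02 1.5876e+02] [ 0.8  0.2 -0.2] 55.48155168843037
```

View pics/d11.png

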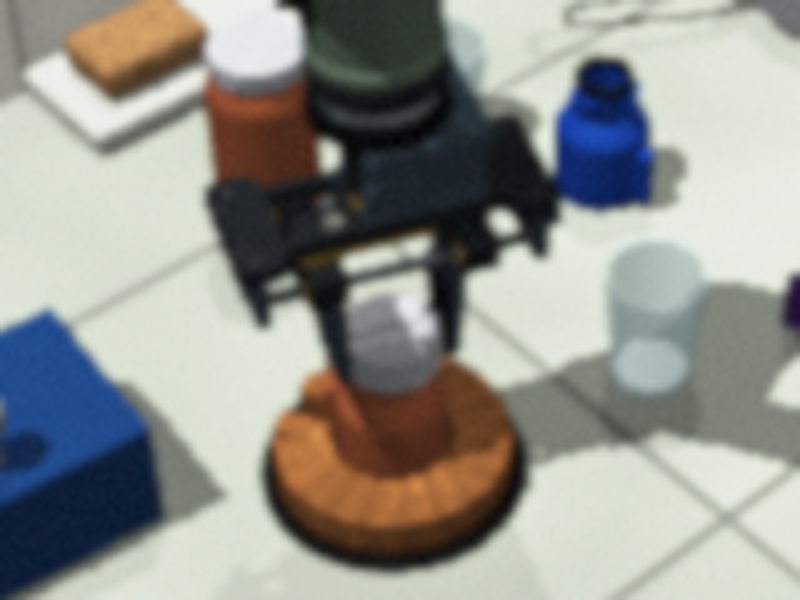

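View pics/w11.png

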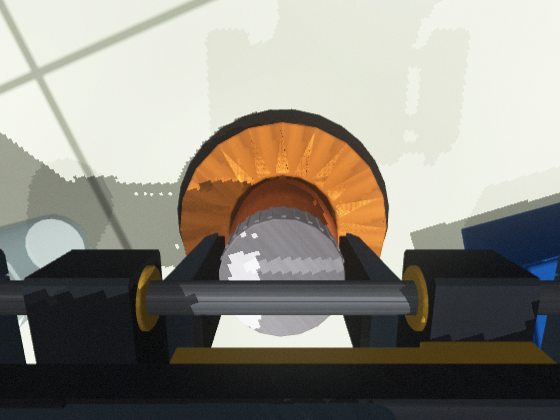

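Emit:
{"fn": "jog_arm", "kwargs": {"deltas": [[[0, 0, -0.004, 0, 0.045], [0, 0, -0.008, 0, 0.045], [0, 0, -0.012, 0, 0.045], [0, 0, -0.016, 0, 0.045], [0, 0, -0.019, 0, 0.045], [0, 0, -0.021, 0, 0.045], [0, 0, -0.021, 0, 0.045], [0, 0, -0.021, 0, 0.045]]]}}

```text
time_s: 15.3
ee_pos: [546.4, 172.9, 99.6]
ee_rot: [180.0, 0.0, 158.8]
force: [-0.2, 0.3, -0.9]
gripper_width: 54.9
```

```bash
python3 look.py w12 250 150
python3 - <<'E'
from workcell import env
import cv2
q=env.grab_frame("side"); cv2.imwrite("pics/d12f.png",q[:,:,::-1]); cv2.imwrite("pics/d12.png",cv2.resize(q[200:290,200:320,::-1],(800,600),interpolation=cv2.INTER_CUBIC))
q=env.grab_frame("scene"); cv2.imwrite("pics/s12f.png",q[:,:,::-1])
E
```

```text
15.3 [546.4 172.9  99.6] [1.8000e+02 1.0000e-02 1.5875e+02] [-0.2  0.3 -0.9] 54.93179465960342
```

View pics/d12.png

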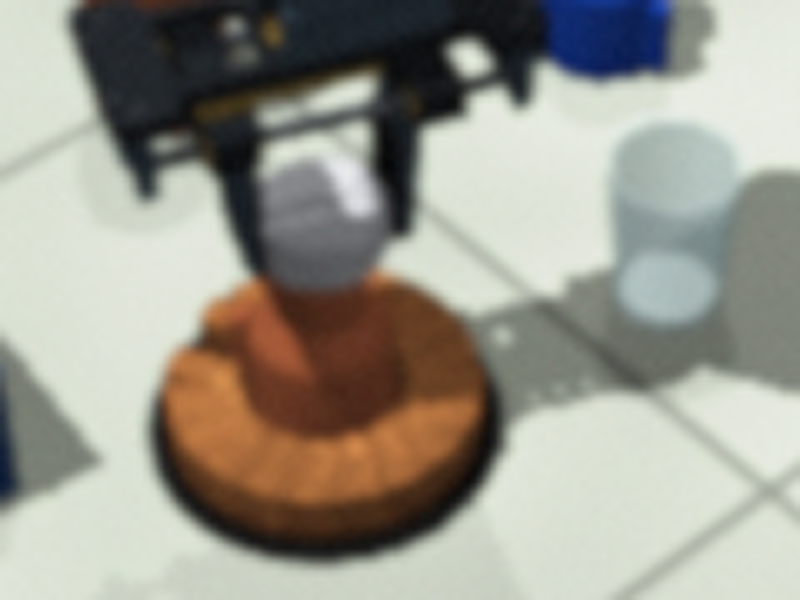

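View pics/w12.png

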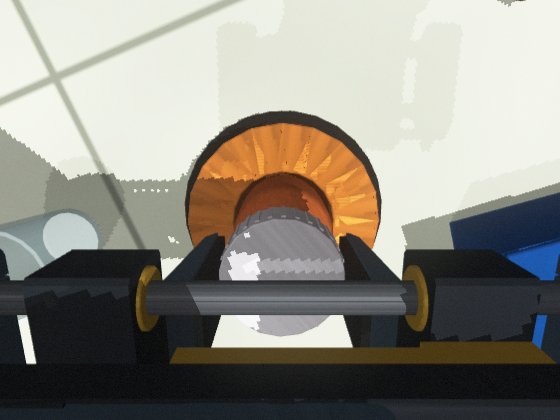

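View pics/s12f.png

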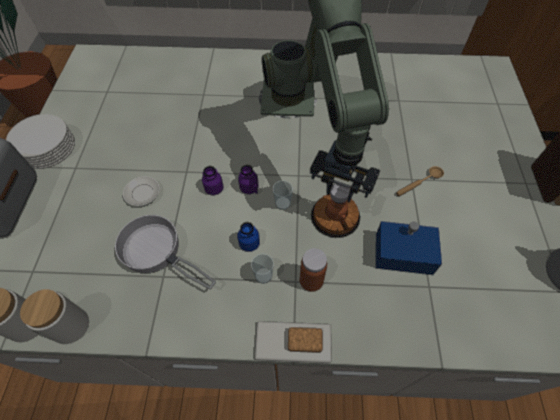

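Run:
```python
from h import *
import cv2
p=dict(np.load("w12.npz")); a=np.linspace(0,2*np.pi,160)
im=cv2.imread("pics/w12.png")[100:345,170:400]; k=2.4; im=cv2.resize(im,None,fx=k,fy=k,interpolation=cv2.INTER_CUBIC)
def circ(c,r,z,col):
    q=(proj(p,np.c_[c[0]+r*np.cos(a),c[1]+r*np.sin(a),0*a+z])-[170,100]+.5)*k-.5; cv2.polylines(im,[q.round().astype(int)],True,col,1)
c=(546.5,172.9); circ((547,172.4),36,32,(0,255,0)); circ(c,33,62,(255,0,0)); circ(c,33,32,(255,255,0)); circ(c,28.5,141.6,(0,0,255))
cv2.imwrite("pics/ov12.png",im)
```

```text
(no output)
```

View pics/ov12.png

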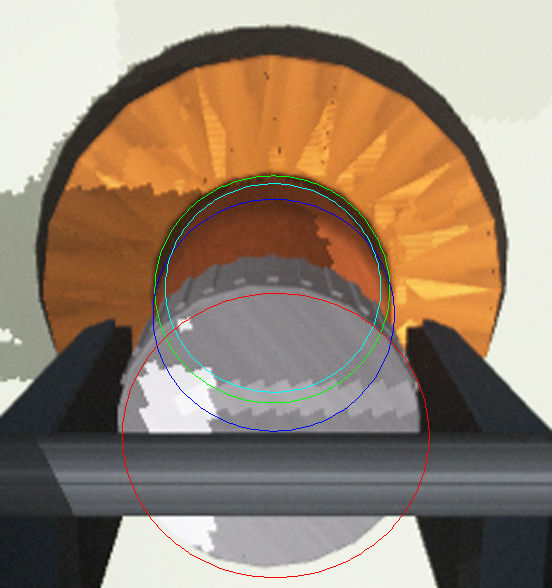

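Run:
```python
from h import *
for n,tcp,yaw in (("w7",(492.2,112.5,237.7),50.2),("w12",(546.4,172.9,99.6),158.75)):
    p=dict(np.load(n+".npz")); t=np.radians(yaw)
    zt=tcp[2]+42
    c=(ray(p,(282.4,219),zt)[:2]+ray(p,(282.4,335.5),zt)[:2])/2
    l=ray(p,(219.3,277.5),zt)[:2]; r=ray(p,(345.6,277.5),zt)[:2]
    ct=R.from_euler('xyz',[180,0,yaw],degrees=True).as_matrix().T@(p["xyz"]-tcp)
    print(n,"cap",c,(l+r)/2,"cam in tool",ct,p["orientation"])
# stand centre & jar from w12 picture; overlay px k=2.4
p=dict(np.load("w12.npz")); f=lambda u,v,z: ray(p,(170+(u+.5)/2.4-.5,100+(v+.5)/2.4-.5),z)[:2]
from scipy.optimize import least_squares
fit=lambda pts,r: least_squares(lambda q:[np.hypot(*(a-q))-r for a in pts],[547,172.]).x
print("pad",fit([f(275,26,0),f(37,250,0),f(506,240,0),f(110,85,0),f(435,85,0)],80))
print("rim",fit([f(275,175,32),f(155,270,32),f(390,280,32)],36))
```

```text
w7 cap [492.73322462 112.35012443] [493.42553935 113.14542824] cam in tool [ 6.76119933e+01  7.60946941e-02 -1.93538506e+02] [ 1.65757495e+02 -1.83394987e-02 -3.97712748e+01]
w12 cap [544.4630917  172.72076289] [543.49528833 173.11866231] cam in tool [  68.89961964   -1.22522716 -193.61899928] [1.65837985e+02 1.11041430e-02 6.87827324e+01]
pad [546.54859527 172.69617083]
rim [546.79342107 172.50578166]
```

Run:
```python
import cv2, numpy as np
im=cv2.imread("pics/w12.png")[160:240,215:350]; im=np.clip(im.astype(float)*1.6,0,255).astype(np.uint8)
cv2.imwrite("pics/w12z.png",cv2.resize(im,None,fx=5.9,fy=5.9,interpolation=cv2.INTER_CUBIC))
```

```text
(no output)
```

View pics/w12z.png

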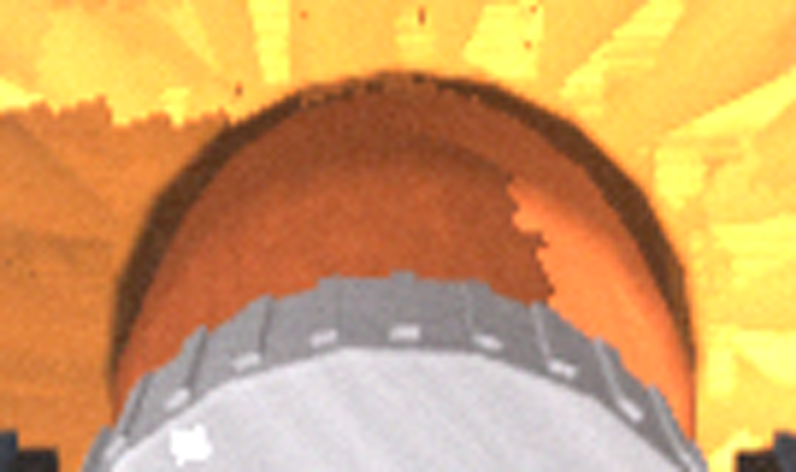

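Emit:
{"fn": "jog_arm", "kwargs": {"deltas": [[[-0.001, 0.0003, 0, 0, 0.045], [-0.0017, 0.0006, 0, 0, 0.045], [-0.0017, 0.0006, 0, 0, 0.045], [-0.0017, 0.0006, 0, 0, 0.045]]]}}

```text
time_s: 15.83
ee_pos: [548.3, 172.8, 99.5]
ee_rot: [-180.0, 0.0, 158.7]
force: [-0.3, -0.7, -0.5]
gripper_width: 55.7
```

Run:
```python
from workcell import env
from h import *
import cv2
S=[env.camera_params("wrist")]; ims=[]
P=[];Q=[]
for i in range(4):
    s=env.state(); P.append(s["ee_pos"]); S.append(env.camera_params("wrist")); ims.append(env.grab_frame("wrist")); 
print(env.state()["time_s"],np.mean(P,0),np.ptp(P,0)); 
p=dict(S[0]); p["xyz"]=np.mean([q["xyz"] for q in S[1:]],0); p["orientation"]=np.mean([q["orientation"] for q in S[1:]],0); print(np.ptp([q["xyz"] for q in S[1:]],0),p["xyz"],p["orientation"])
im=np.mean(ims,0).astype(np.uint8)[:,:,::-1]
np.savez("w13.npz",**{k:np.array(v) for k,v in p.items()}); cv2.imwrite("pics/w13.png",im)
a=np.linspace(0,2*np.pi,160)
x0,y0,k=205,155,5
im=np.clip(im[y0:y0+115,x0:x0+155].astype(float)*1.4,0,255).astype(np.uint8); im=cv2.resize(im,None,fx=k,fy=k,interpolation=cv2.INTER_CUBIC)
def circ(c,r,z,col):
    q=(proj(p,np.c_[c[0]+r*np.cos(a),c[1]+r*np.sin(a),0*a+z])-[x0,y0]+.5)*k-.5; cv2.polylines(im,[q.round().astype(int)],True,col,1)
t=np.mean(P,0)
circ((547,172.4),36,32,(0,255,0)); circ((547.5,172.6),33,62,(255,0,0)); circ((547.5,172.6),33,33,(255,255,0)); circ(t[:2],28,t[2]+42,(0,0,255))
cv2.imwrite("pics/ov13.png",im)
for nm in("scene","side"):
    q=env.grab_frame(nm)[:,:,::-1]; cv2.imwrite(f"pics/{nm}13.png",q)
```

```text
16.0333 [548.24276571 172.81682106  99.48026645] [0.09819487 0.03657434 0.03283253]
[0.08413125 0.00266419 0.04345608] [483.63330905 196.66632276 293.06679455] [1.65844689e+02 1.86483888e-02 6.87809663e+01]
```

View pics/ov13.png

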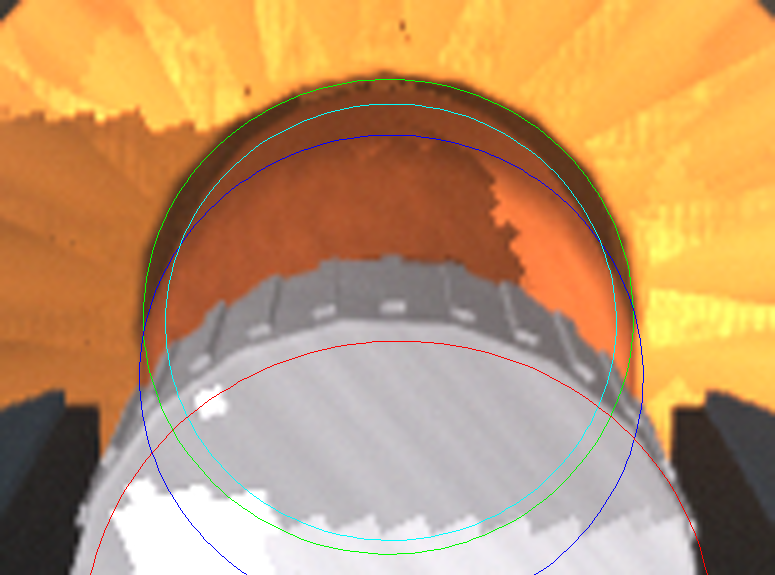

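The cap is level. In the same image its centre is within about 1.5 mm of the jar axis, and the jar is seated with its ear in the slot. One last look at the side picture, then hand in.

View pics/side13.png

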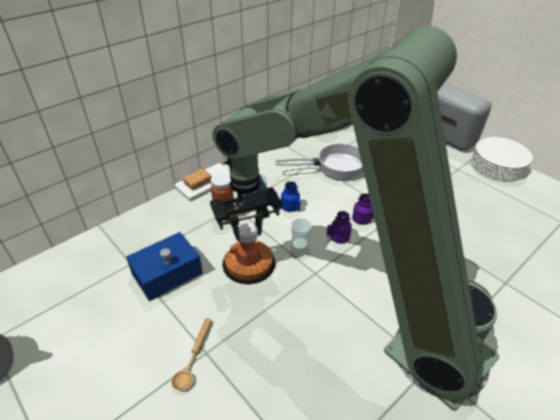

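Run:
```python
from workcell import env
print(env.job_done()); s=env.state(); print(s["time_s"],s["ee_pos"],s["gripper_width"],s["force"])
```

```text
the job is handed in; nothing more can be done
None
the job is handed in; nothing more can be done
```

I picked up the short terracotta jar by its cap and seated it in the stand's pocket with the ear in the slot. I then unscrewed the cap 85° anticlockwise and lifted it straight off. The job was handed in at about 16 s, with the gripper still holding the cap above the mouth.

**Last checks**
- **Seating:** the jar's height when lowered matched full depth in the pocket. The ear stayed in the slot at the 15° check, and the jar stayed down when the cap came off.
- **Cap height:** the cap came up about 31 mm from closed. That puts its centre about 27 mm and its lower edge about 15 mm above the rim, because "two centimetres above the mouth" can be read either way.
- **Cap pose:** the cap is level. The load while lifting it was under 1 N, so the threads had let go.
- **Other things:** the cups, tall jar, pan, saucer, spoon and tin look unmoved in the last scene and side pictures.

**What failed or disagreed**
- **First grasp:** it closed on nothing above the cap. The visible fingertips stand about 42 mm higher than `env.nose_length` says, so I reopened, went lower and gripped from there.
- **Grip width:** the opening read about 55.5 mm on a 58 mm cap, but the grip held throughout.
- **Centring:** during the turn the arm was pushed about 3 mm sideways, so I corrected by 1.8 mm afterwards. The wrist camera and the arm's own readings still differ by 1 to 2 mm, so the cap is centred to only about 1 to 2 mm.

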